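# Build the test-sieve stack on the shaker

## Robot

A 7-joint arm with a two-finger parallel gripper is mounted at the origin on the work surface; the furniture and walls round the work are solid. World frame = base frame: x ahead of the robot, y to its left, z up, the work surface at z = 0. Lengths are in m, angles in rad, forces in N, time in s.
With the tool pointing down it reaches from about 0.425 to 0.925 m from the base axis. Payload 6.8 kg.
Tool frame: the origin (TCP) lies on the centre line of the jaws, within the pads' length; the fingertips stand 22 mm ahead of it and the grasp point (between the pads) lies 3 mm ahead of it; z points along the fingers, y is the line along which they close (so a half turn about z gives the same grasp; the last joint's range is limited). The gripper opens to 88 mm and grips with 3 to 60 N. Pads are 20 mm wide; open, the fingers measure 115 mm over their backs; the gripper's body (75 mm by 178 mm) begins 61 mm behind the grasp point.
Start: joints at [1.183, 0.477, 0.022, 1.555, -0.011, 1.109, -0.083], TCP at [0.186, -0.649, 0.245] pointing down, gripper open.
Joint ranges: [-2.96, 2.96], [-0.34, 2.1], [-1.41, 1.46], [0.24, 2.44], [-1.37, 4.51], [0.17, 1.92], [-2.96, 2.96]. Speed limits (rad/s): [2.39, 2.39, 3.14, 3.14, 3.14, 3.14, 3.14].

## Interface

Orientations are given as a unit quaternion [w, x, y, z].
In Python, from cell import ctrl, eyes, job_done gives the robot as it stands.
- The arm moves only by the tool carry_out, never from a script. Its argument "rows" is a list of rows, each a list of 2 entries, a list of its own where there are three numbers: the shift along the tool's x, y, z in m, then the turn, a rotation vector about the tool's x, y, z in rad. A call has 1 to 10 rows; each row is the pose to reach, as a shift and turn from the pose commanded when the call began, along the tool's axes at that moment; what a row does not reach only later rows make up. A row lasts 1/10 s, in which the tool goes at most 50 mm and 8.59 degrees, less where a joint would pass 70% of its speed; a pose out of reach is approached as far as the arm can. A call with a gripper value outside its range is refused whole. "hand" is the closure, from 0 (fully open) to 1 (shut), set as the call begins (left out, the last holds). The fingers move at their own pace and stop on an object; "squeeze" is the grip in N (left out, the last holds). Time passes only in rows, so rows that repeat a pose let the fingers close. It gives the time, the measured TCP pose, the force, the opening and the grip force at its end, in the units of the state.
- ctrl.get_obs(): the state, without advancing time (a new reading comes with each control period).
- eyes.get_image(name): name is "side" or "top"; returns a dict with "pixels" (400x640x3 uint8, blue, green, red), "K" (3x3 intrinsics, pixels), "R" (3x3) and "t" (3): a world point X has camera coordinates R X + t. Camera axes: x right, y down, z forward; pixel columns grow to the right and rows downward; lengths in m; the calibration is good to about 2 mm. A picture is of the moment at which its call begins. There is no depth.
- job_done(): hands the job in; it is judged then, once.
The state is a dict: "clock": time; "joint_positions": joint angles; "joint_vel": joint speeds; "joint_torque": joint torques, N m; "eef_pos": TCP position; "tcp_rot": TCP orientation; "contact_force": force on the tool from outside, world axes, zero at the start; "ft_torque": the same for the moment, N m; "width": finger opening in m; "grasp_force": force on a finger pad.
Only numpy, scipy, OpenCV 4.12 (cv2) and the standard library are available. Lean on these libraries where they do the work, as an engineer would, in place of code of your own. Each camera call takes 0.05 s, during which the arm holds its last target. There are 200 camera calls.

## Task

Assemble the sieve stack on the grey shaker for a grading run: onto its steel receiver pan put the green fine sieve, on that the yellow medium sieve, then the red coarse sieve, and close the top with the blue lid. Every part must sit upright and fully home in the one below. Leave the sample pot, the brown vial and the small black box standing where they are.

Things in the scene. Friction and masses are not known exactly. Their poses are not given: they have to be found in the camera images.
- pan_rim (a point): Centre of the open mouth of the steel receiver pan (52 mm across, 46 inside, 15 deep) on top of the sieve shaker, a grey round base 84 mm across fixed to the worktop. The point is level with the pan rim, 60 mm above the worktop; z up. The first sieve drops in until its wall stands on the rim (its centre then 12 mm above this point)
- fine_sieve_mid (a point): Centre, 20 mm above the foot, of the fine sieve: upright loose round cup, green frame, 52 mm across, 40 high, close 3 mm wire grid inside, 12 mm up. Straight wall 8 to 40 mm above the foot; below it a tapered spigot (41 mm across, 35 at the foot) that drops into the 46 mm mouth of the part below. A part seated on it stands 32 mm higher than it. 60 g, z up, round: yaw does not matter
- medium_sieve_mid (a point): Centre, 20 mm above the foot, of the medium sieve: upright loose round cup, yellow frame, 52 mm across, 40 high, middling 5.5 mm wire grid inside, 12 mm up. Straight wall 8 to 40 mm above the foot; below it a tapered spigot (41 mm across, 35 at the foot) that drops into the 46 mm mouth of the part below. A part seated on it stands 32 mm higher than it. 60 g, z up, round: yaw does not matter
- coarse_sieve_mid (a point): Centre, 20 mm above the foot, of the coarse sieve: upright loose round cup, red frame, 52 mm across, 40 high, wide 10 mm wire grid inside, 12 mm up. Straight wall 8 to 40 mm above the foot; below it a tapered spigot (41 mm across, 35 at the foot) that drops into the 46 mm mouth of the part below. A part seated on it stands 32 mm higher than it. 60 g, z up, round: yaw does not matter
- lid_mid (a point): Centre, 20 mm above the foot, of the stack's lid: blue disc 52 mm across, 8 to 16 mm above the foot, over a tapered spigot like the sieves', with an upright round black knob 20 mm across from 16 to 40 mm above the foot; take it by the knob. It seats in a sieve as sieves do, 32 mm higher than that sieve. Loose, upright, 50 g; z up
- pot_mid (a point): bystander, not to be disturbed: centre of a loose clear sample pot with a white screw lid, 51 mm across, 59 mm high, standing upright
- vial_mid (a point): bystander, not to be disturbed: centre of a loose brown glass vial with a black cap, 22 mm across, 50 mm high, standing upright
- cellbox_mid (a point): bystander, not to be disturbed: centre of a small loose black box, 47 x 58 x 28 mm, lying flat
- case_corner (a point): fixed obstacle: top rear left corner (115 mm up) of a shut black carrying case; from it the case runs 235 mm along its own -x and 270 mm along its own -y. Parts lie on both sides of it and behind it, so lift them over it. Behind the work stands a solid upright window pane (x = 0.64 m, higher than the arm): keep wrist and elbow short of it. Neither ever moves
Not all that is in view belongs to the job. Of the things that look like the part that bears coarse_sieve_mid, the larger one is meant.

How it is judged:
By the outcome, as a careful person would: the job done as asked, in the order asked, and still so for the second after the job is handed in, with the robot touching nothing.
It also fails if it takes over 115 s, if anything falls off the work surface, if the arm or the gripper's body presses on something with over 40 N, if the wrist force passes 120 N, or if a joint passes its speed limit or range.

## Working session

There is one attempt and no reset: what is moved stays moved. The work goes in short steps, Python scripts to look and compute and a tool call to move; the robot and the scene stay as the last step left them, time stands still between calls to the robot, and variables do not carry over. Pictures are saved under pics/ and viewed, at most 14 in all, crops included, and the job is handed in when it is done.

Besides the shell and the picture viewer there is one more tool, called by a JSON object that holds its "method" and its "body". carry_out: Moves the arm, as the interface text tells. Its arguments: {"type":"object","properties":{"rows":{"type":"array","items":{"type":"array"}},"hand":{"type":"number"},"squeeze":{"type":"number"}},"required":["rows"]}

```bash
mkdir -p pics; cat > h.py <<'E'
import numpy as np, cv2
from cell import ctrl, eyes, job_done
def snap(n,f):
    d=eyes.get_image(n); cv2.imwrite('pics/'+f,d['pixels']); np.savez('pics/'+f+'.npz',**{k:np.array(d[k]) for k in('K','R','t','pixels')}); return d
def ray(d,u,v,z):
    K,R,t=[np.array(d[k]) for k in('K','R','t')]
    r=R.T@np.linalg.solve(K,[u,v,1.]); c=-R.T@t.ravel(); return c+r*(z-c[2])/r[2]
def proj(d,X):
    K,R,t=[np.array(d[k]) for k in('K','R','t')]
    p=K@(R@np.array(X)+t.ravel()); return p[:2]/p[2]
E
python3 - <<'E'
from h import *
for n in('top','side'):
    d=snap(n,n+'1.png'); print(n,d['K'],-np.array(d['R']).T@np.ravel(d['t']),np.array(d['R']))
o=ctrl.get_obs(); print(o)
E
```

```text
top [[476.60101979   0.         323.45796036]
 [  0.         476.60101979 196.66247348]
 [  0.           0.           1.        ]] [0.10374764 0.00529784 1.51031031] [[-0.01439688 -0.99989345  0.00241169]
 [-0.97736032  0.01356316 -0.21114651]
 [ 0.2110913  -0.00539694 -0.97745145]]
side [[363.29129964   0.         320.42791641]
 [  0.         363.29129964 195.52708677]
 [  0.           0.           1.        ]] [0.39591371 1.07676004 0.67278533] [[-0.99985448 -0.01420055 -0.00945327]
 [ 0.00146395  0.48067338 -0.87689849]
 [ 0.01699638 -0.87678472 -0.48058265]]
{'clock': 0.1, 'joint_positions': array([ 1.18291832,  0.47771107,  0.02236081,  1.55631016, -0.01147876,
        1.10930744, -0.08307688]), 'joint_vel': array([ 0.00184716, -0.00192112,  0.00072821, -0.00210538,  0.00215193,
        0.00056015, -0.00166547]), 'joint_torque': array([ 3.73241302e-03, -5.84093642e+01,  1.53997265e+00, -2.73310214e+01,
       -5.41695126e-02,  1.31236287e-02,  3.34004892e-05]), 'eef_pos': array([ 0.18623636, -0.64828765,  0.24380146]), 'tcp_rot': array([-7.82781216e-04,  9.90228585e-01,  1.39451436e-01, -1.82604003e-04]), 'contact_force': array([-0.12952049, -0.07959783, -0.0680981 ]), 'ft_torque': array([-0.00604229,  0.03604896,  0.02865559]), 'grasp_force': 0.0, 'width': 0.08754393524107679}
```

View pics/top1.png

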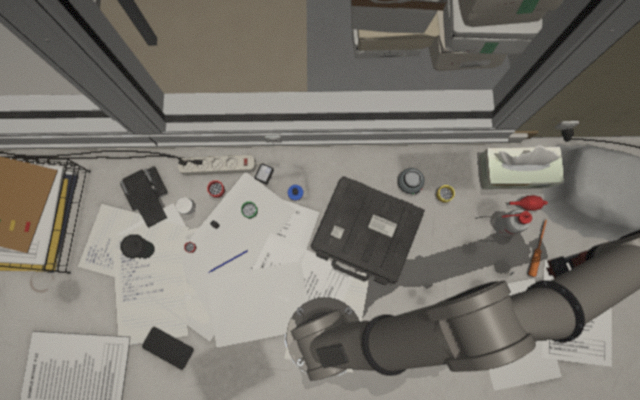

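View pics/side1.png

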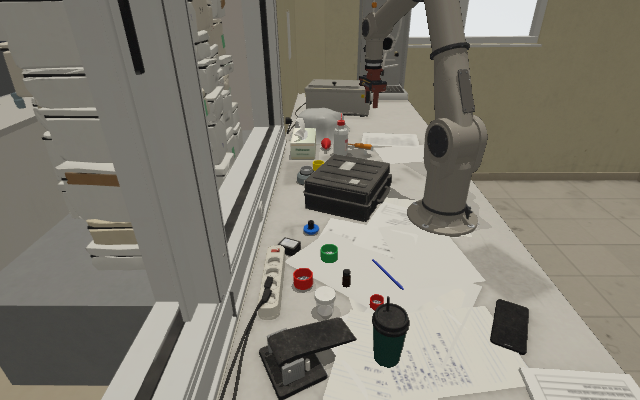

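Top view: red rings at (216,188) (large) and (190,247) (small). Green is at (249,210), the blue lid at (295,192), the shaker/pan at (411,180) and yellow at (446,193). The pot is at (185,205), the vial at (214,225) and the black box at (263,173). The red bottle at (518,217) and the red object at (530,203) are not sieves. I choose the red at (216,188) and will check it in a close crop.

```bash
python3 - <<'E'
from h import *
d=np.load('pics/top1.png.npz'); p=d['pixels']
a=cv2.resize(p[160:260,170:310],None,fx=4.5,fy=4.5,interpolation=2)
b=cv2.resize(p[155:215,385:470],None,fx=4.5,fy=4.5,interpolation=2)
c=np.zeros((590,800,3),np.uint8); c[:450,:630]=a; cv2.imwrite('pics/c1.png',c[:450,:630]); cv2.imwrite('pics/c2.png',b)
hsv=cv2.cvtColor(p,cv2.COLOR_BGR2HSV)
# (box, hue range)
for n,(u,v),hs,z in [('red',(216,188),(170,190),.03),('redS',(190,247),(170,190),.02),('green',(249,210),(60,90),.03),('yellow',(446,193),(20,35),.03),('blue',(295,192),(100,125),.012)]:
    h=hsv[...,0].astype(int); h=np.where((h<10)&(hs[1]>180),h+180,h)
    m=((h>=hs[0])&(h<=hs[1])&(hsv[...,1]>90)); w=np.zeros_like(m); w[v-16:v+16,u-16:u+16]=1
    ys,xs=np.where(m&w); 
    (cx,cy),(A,B),_=cv2.fitEllipse(cv2.convexHull(np.c_[xs,ys].astype(np.int32)))
    print(n,len(xs),xs.min(),xs.max(),ys.min(),ys.max(),(cx,cy),A,B,ray(d,cx,cy,z).round(4))
for n,uv,z in [('pan',(411,180),.06),('pot',(185,204),.055),('vial',(214,224),.05),('box',(263,173),.028),('c1',(343,179),.115),('c2',(424,212),.115),('c3',(312,248),.115),('c4',(391,280),.115)]: print(n,ray(d,*uv,z).round(3))
E
```

```text
red 96 207 223 181 196 (215.36526489257812, 188.508056640625) 15.724353790283203 17.110321044921875 [0.4548 0.3413 0.03  ]
redS 14 185 195 244 251 (189.95550537109375, 247.0121307373047) 7.0955424308776855 10.876896858215332 [0.2704 0.4166 0.02  ]Traceback (most recent call last):
  File "<stdin>", line 12, in <module>
cv2.error: OpenCV(4.12.0) /io/opencv/modules/imgproc/src/shapedescr.cpp:356: error: (-215:Assertion failed) n >= 0 && (depth == CV_32F || depth == CV_32S) in function 'fitEllipseNoDirect'
```

View pics/c1.png

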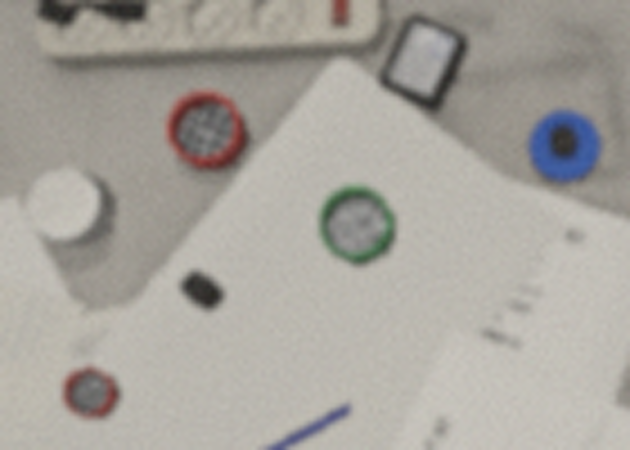

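View pics/c2.png

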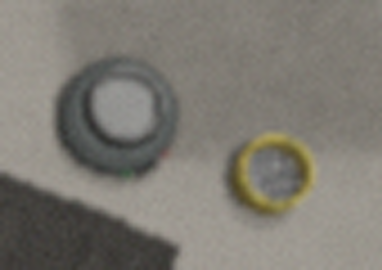

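The crops show the big red coarse wide-grid cup at (215.8,188.9), green at (249.6,209.6), the blue lid at (295.5,192.4), yellow at (446,193) and the pan mouth at (412.3,178.6). The small red one at (190,247) is the decoy.

```bash
cat >> h.py <<'E'
HUE={'red':(168,190),'green':(60,90),'yellow':(18,36),'blue':(98,125)}
def blob(p,n,uv,r):
    hsv=cv2.cvtColor(p,cv2.COLOR_BGR2HSV); h=hsv[...,0].astype(int); lo,hi=HUE[n]
    h=np.where((h<10)&(hi>180),h+180,h); m=(h>=lo)&(h<=hi)&(hsv[...,1]>70)
    w=np.zeros_like(m); u,v=map(int,uv); w[v-r:v+r,u-r:u+r]=1; ys,xs=np.where(m&w); 
    if len(xs)<8: return None
    (cx,cy),rad=cv2.minEnclosingCircle(np.c_[xs,ys].astype(np.float32)); return cx,cy,rad,len(xs)
E
python3 - <<'E'
from h import *
d=np.load('pics/top1.png.npz'); p=d['pixels']; s=np.load('pics/side1.png.npz')
for n,uv,us,z in [('red',(216,188),(303,279),.038),('green',(249,210),(329,253),.038),('yellow',(446,193),(318,165),.038),('blue',(295,192),(311,229),.015)]:
    b=blob(p,n,uv,16); print(n,b,ray(d,*b[:2],z).round(4)); q=blob(s['pixels'],n,us,14); print('  side',q,'pred',proj(s,[*ray(d,*b[:2],z)[:2],.02]).round(1))
for n,uv,z in [('redcrop',(215.4,188.5),.04),('greencrop',(249.2,209.2),.04),('yelcrop',(445.7,192.8),.04),('bluecrop',(295.2,192),.016),('pan',(411.9,178.2),.06),('pot',(184,204.5),.059),('vial',(214,224),.05),('box',(263,173),.028),('c1',(343,179),.115),('c2',(424,212),.115),('c3',(312,248),.115),('c4',(391,280),.115)]: 
    X=ray(d,*uv,z); print(n,X.round(4),proj(s,X).round(1))
E
```

```text
red (215.44595336914062, 188.2567596435547, 8.983257293701172, 131) [0.4537 0.3392 0.038 ]
  side (302.5, 278.29998779296875, 11.676582336425781, 366) pred [304.9 277.9]
green (248.89999389648438, 209.5, 7.580338478088379, 20) [0.3837 0.2319 0.038 ]
  side (329.0, 253.0, 10.000100135803223, 270) pred [330.9 252.8]
yellow (445.1219482421875, 192.93902587890625, 9.351974487304688, 154) [ 0.4284 -0.3884  0.038 ]
  side (318.0, 165.3125, 6.853760242462158, 86) pred [319.2 165.6]
blue (294.9285583496094, 192.07142639160156, 7.709746360778809, 166) [0.4431 0.0886 0.015 ]
  side (310.6333312988281, 228.0, 7.633435249328613, 119) pred [312.1 225.5]
redcrop [0.4525 0.3389 0.04  ] [305.1 272. ]
greencrop [0.3843 0.2307 0.04  ] [330.7 247. ]
yelcrop [ 0.4284 -0.3897  0.04  ] [319.1 161.3]
bluecrop [0.443  0.0876 0.016 ] [312.2 226.4]
pan [ 0.4724 -0.2813  0.06  ] [307.9 167.3]
pot [0.3983 0.4302 0.059 ] [325.7 291.4]
vial [0.3373 0.3372 0.05  ] [349.2 268.6]
box [0.5044 0.1904 0.028 ] [290.5 242.1]
c1 [ 0.4588 -0.0622  0.115 ] [308.5 178.8]
c2 [ 0.3542 -0.3009  0.115 ] [336.8 152.9]
c3 [0.2518 0.0333 0.115 ] [370.9 191.6]
c4 [ 0.1562 -0.1938  0.115 ] [389.7 163.4]
```

```bash
cat >> h.py <<'E'
from scipy.spatial.transform import Rotation as Ro
def mv(target,yaw=0):
    o=ctrl.get_obs(); q=o['tcp_rot']; R0=Ro.from_quat([q[1],q[2],q[3],q[0]])
    R1=Ro.from_euler('z',yaw,degrees=True)*Ro.from_quat([1,0,0,0])
    print('t',round(o['clock'],2),'at',o['eef_pos'].round(4),'w',round(o['width'],4),'gf',o['grasp_force'],'f',np.round(o['contact_force'],1),'shift',R0.inv().apply(np.array(target)-o['eef_pos']).round(4),'turn',(R0.inv()*R1).as_rotvec().round(4), 'j',o['joint_positions'].round(2))
E
python3 -c "
from h import *
mv([.47,-.28,.3])"
```

```text
t 0.1 at [ 0.1862 -0.6483  0.2438] w 0.0875 gf 0.0 f [-0.1 -0.1 -0.1] shift [ 0.3744 -0.2757 -0.0558] turn [-0.0016  0.0004  0.2798] j [ 1.18  0.48  0.02  1.56 -0.01  1.11 -0.08]
```

{"method": "carry_out", "body": {"rows": [[[0.374,-0.276,-0.056],[-0.0016,0.0004,0.28]],[[0.374,-0.276,-0.056],[-0.0016,0.0004,0.28]],[[0.374,-0.276,-0.056],[-0.0016,0.0004,0.28]],[[0.374,-0.276,-0.056],[-0.0016,0.0004,0.28]],[[0.374,-0.276,-0.056],[-0.0016,0.0004,0.28]],[[0.374,-0.276,-0.056],[-0.0016,0.0004,0.28]],[[0.374,-0.276,-0.056],[-0.0016,0.0004,0.28]],[[0.374,-0.276,-0.056],[-0.0016,0.0004,0.28]],[[0.374,-0.276,-0.056],[-0.0016,0.0004,0.28]],[[0.374,-0.276,-0.056],[-0.0016,0.0004,0.28]]], "hand": 0, "squeeze": 15}}

```text
clock: 1.1
eef_pos: [0.473, -0.2748, 0.3012]
tcp_rot: [-0.0, 1.0, 0.004, 0.001]
contact_force: [0.6, -0.2, -0.1]
width: 0.0879
grasp_force: 0.0
```

{"method": "carry_out", "body": {"rows": [[[0,-0.35,0],[0,0,0]],[[0,-0.35,0],[0,0,0]],[[0,-0.35,0],[0,0,0]],[[0,-0.35,0],[0,0,0]],[[0,-0.35,0],[0,0,0]],[[0,-0.35,0],[0,0,0]],[[-0.089,-0.506,0.15],[0,0,0]],[[-0.089,-0.506,0.15],[0,0,0]],[[-0.089,-0.506,0.15],[0,0,0]],[[-0.089,-0.506,0.15],[0,0,0]]]}}

```text
clock: 2.1
eef_pos: [0.4029, 0.1734, 0.1879]
tcp_rot: [0.001, 1.0, -0.0, 0.001]
contact_force: [1.6, -0.2, 0.2]
width: 0.0875
grasp_force: 0.0
```

{"method": "carry_out", "body": {"rows": [[[0,0,0],[0,0,0]],[[0,0,0],[0,0,0]]]}}

```text
clock: 2.3
eef_pos: [0.4031, 0.1725, 0.1882]
tcp_rot: [0.001, 1.0, 0.001, -0.001]
contact_force: [-0.5, -0.2, 0.4]
width: 0.0881
grasp_force: 0.0
```

```bash
python3 - <<'E'
from h import *
mv([.385,.2315,.031])
d=snap('side','s2.png'); p=d['pixels']; cv2.imwrite('pics/s2c.png',cv2.resize(p[150:330,240:420],None,fx=3.3,fy=3.3,interpolation=2))
print(proj(d,ctrl.get_obs()['eef_pos']))
E
```

```text
t 2.3 at [0.4031 0.1725 0.1882] w 0.0881 gf 0.0 f [-0.5 -0.2  0.4] shift [-0.0178 -0.0594  0.1571] turn [0.0022 0.0011 0.0023] j [-0.08  0.2  -0.52  2.12  0.13  0.85 -2.25]
[323.68301105 191.76211008]
```

View pics/s2c.png

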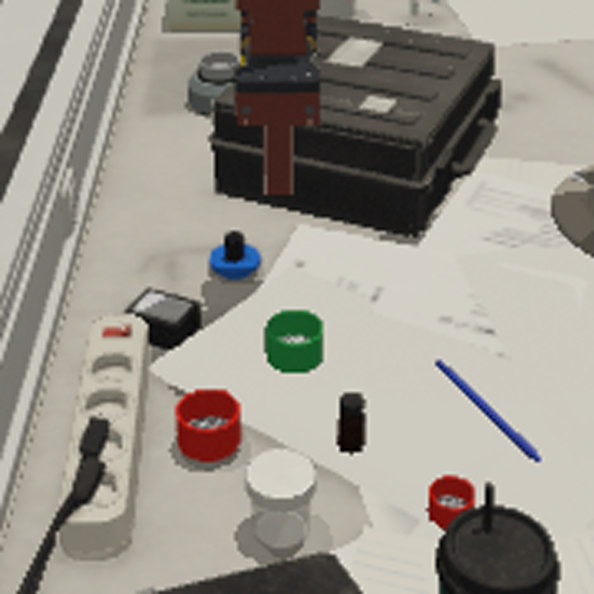

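The crop shows the finger column at about (279,190), green at (294,340), and the vial, pot and red all clear. I'll move above green for a close look.

{"method": "carry_out", "body": {"rows": [[[-0.016,-0.059,0.06],[0,0,0]],[[-0.016,-0.059,0.06],[0,0,0]],[[-0.016,-0.059,0.115],[0,0,0]],[[-0.016,-0.059,0.115],[0,0,0]],[[-0.016,-0.059,0.115],[0,0,0]],[[-0.016,-0.059,0.115],[0,0,0]]]}}

```text
clock: 2.95
eef_pos: [0.3897, 0.2307, 0.0755]
tcp_rot: [0.0, 1.0, -0.001, 0.002]
contact_force: [0.1, -0.4, -0.3]
width: 0.0879
grasp_force: 0.0
```

```bash
python3 - <<'E'
from h import *
mv([.387,.2315,.031])
d=snap('side','s3.png'); p=d['pixels']; 
e=snap('top','t3.png'); q=e['pixels']
a=cv2.resize(p[190:280,280:380],(500,450),interpolation=2); b=cv2.resize(q[175:240,220:280],(300,325),interpolation=2)
c=np.zeros((450,800,3),np.uint8); c[:,:500]=a; c[:325,500:]=b; cv2.imwrite('pics/s3c.png',c)
X=ctrl.get_obs()['eef_pos']; print(proj(d,X),proj(d,X-[0,0,.022]),proj(e,X),blob(p,'green',(329,253),14))
E
```

```text
t 2.95 at [0.3897 0.2307 0.0755] w 0.0879 gf 0.0 f [ 0.1 -0.4 -0.3] shift [-0.0028 -0.0008  0.0445] turn [ 0.0009 -0.0032 -0.0025] j [-0.27  0.42 -0.47  2.18  0.33  0.61 -2.56]
[328.85179809 236.87081748] [328.83879358 243.19647747] [247.35397376 205.29217407] (329.0, 253.0, 10.000100135803223, 179)
```

View pics/s3c.png

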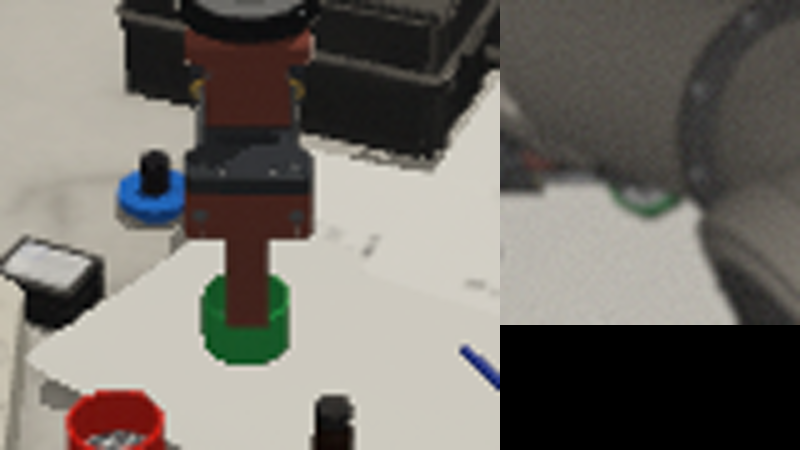

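The finger (x≈247 in the crop) is centred on the green cup (246), so the true x is about 5 mm above the top-camera estimate. I'll descend and grip.

{"method": "carry_out", "body": {"rows": [[[0,-0.001,0.015],[0,0,0]],[[0,-0.001,0.03],[0,0,0]],[[0,-0.001,0.044],[0,0,0]],[[0,-0.001,0.044],[0,0,0]],[[0,-0.001,0.044],[0,0,0]]]}}

```text
clock: 3.55
eef_pos: [0.3888, 0.2322, 0.0308]
tcp_rot: [0.0, 1.0, -0.0, 0.001]
contact_force: [0.7, -0.6, 0.0]
width: 0.0882
grasp_force: 0.0
```

{"method": "carry_out", "body": {"rows": [[[0,0,0],[0,0,0]],[[0,0,0],[0,0,0]],[[0,0,0],[0,0,0]],[[0,0,0],[0,0,0]],[[0,0,0],[0,0,0]],[[0,0,0],[0,0,0]],[[0,0,0],[0,0,0]],[[0,0,0],[0,0,0]]], "hand": 1, "squeeze": 15}}

```text
clock: 4.35
eef_pos: [0.3881, 0.2321, 0.0298]
tcp_rot: [0.001, 1.0, -0.0, 0.0]
contact_force: [-1.0, 0.5, 5.3]
width: 0.0526
grasp_force: 15.0
```

```bash
python3 - <<'E'
from h import *
mv([.48,.05,.3])
d=np.load('pics/side1.png.npz'); K,R,t=d['K'],d['R'],d['t'].ravel()
# x from side column given y,z
def xs(u,y,z):
    from scipy.optimize import brentq
    return brentq(lambda x: proj(d,[x,y,z])[0]-u,0,1)
for n,u,y,z in[('red',302.5,.339,.02),('green',329,.231,.02),('yellow',318,-.388,.02),('blue',310.6,.088,.012),('pan',307,-.281,.06)]: print(n,xs(u,y,z))
p=d['pixels']; cv2.imwrite('pics/pan.png',cv2.resize(p[150:195,285:340],None,fx=10,fy=10,interpolation=0))
E
```

```text
t 4.35 at [0.3881 0.2321 0.0298] w 0.0526 gf 15.000303802080452 f [-1.   0.5  5.3] shift [ 0.0922  0.1825 -0.2698] turn [ 0.0014 -0.0009 -0.0002] j [-0.33  0.5  -0.42  2.21  0.41  0.51 -2.64]
red 0.460027356893381
green 0.38919697071117154
yellow 0.43357441570565197
blue 0.44827631983007876
pan 0.4759361533350978
```

View pics/pan.png

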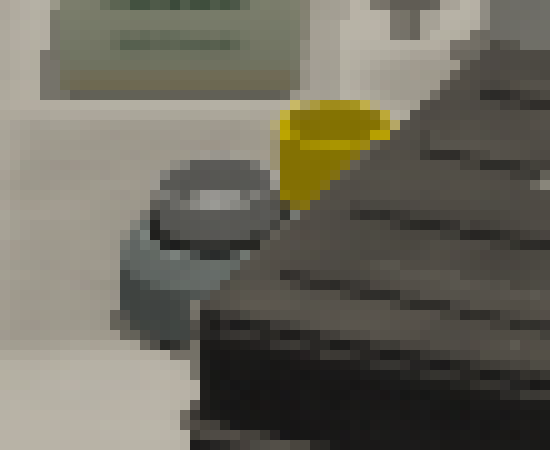

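{"method": "carry_out", "body": {"rows": [[[0,0,-0.03],[0,0,0]],[[0,0,-0.08],[0,0,0]],[[0,0,-0.13],[0,0,0]],[[0,0,-0.18],[0,0,0]],[[0.09,0.18,-0.22],[0,0,0]],[[0.09,0.18,-0.22],[0,0,0]],[[0.09,0.18,-0.22],[0,0,0]],[[0.09,0.18,-0.22],[0,0,0]],[[0.09,0.18,-0.22],[0,0,0]],[[0.09,0.18,-0.22],[0,0,0]]]}}

```text
clock: 5.35
eef_pos: [0.478, 0.0509, 0.2497]
tcp_rot: [0.001, 1.0, -0.002, 0.0]
contact_force: [-0.2, 0.8, -0.3]
width: 0.0525
grasp_force: 15.0
```

{"method": "carry_out", "body": {"rows": [[[0,0.33,0],[0,0,0]],[[0,0.33,0],[0,0,0]],[[0,0.33,0],[0,0,0]],[[0,0.33,0],[0,0,0]],[[0,0.33,0],[0,0,0]],[[0,0.33,0],[0,0,0]],[[0,0.33,0],[0,0,0]],[[0,0.33,0],[0,0,0]],[[0,0.33,0],[0,0,0]]]}}

```text
clock: 6.25
eef_pos: [0.478, -0.2756, 0.2497]
tcp_rot: [-0.0, 1.0, 0.001, -0.0]
contact_force: [-0.2, 0.8, -0.1]
width: 0.0525
grasp_force: 15.0
```

```bash
python3 -c "
from h import *
mv([.478,-.280,.115])"
```

```text
t 6.25 at [ 0.478  -0.2756  0.2497] w 0.0525 gf 15.000183717347682 f [-0.2  0.8 -0.1] shift [1.000e-04 4.400e-03 1.347e-01] turn [-0.0003  0.0005  0.0014] j [ 0.58  0.28 -0.21  1.84  0.07  1.03 -1.22]
```

Down to TCP 0.12 (foot 0.09) for a close look.

{"method": "carry_out", "body": {"rows": [[[0,0.004,0.045],[0,0,0]],[[0,0.004,0.09],[0,0,0]],[[0,0.004,0.13],[0,0,0]],[[0,0.004,0.13],[0,0,0]],[[0,0.004,0.13],[0,0,0]]]}}

```text
clock: 6.75
eef_pos: [0.4785, -0.2795, 0.1209]
tcp_rot: [0.0, 1.0, 0.001, -0.0]
contact_force: [0.8, -0.2, -0.4]
width: 0.0523
grasp_force: 15.0
```

```bash
python3 - <<'E'
from h import *
mv([.478,-.280,.082])
d=snap('side','s4.png'); e=snap('top','t4.png')
a=cv2.resize(d['pixels'][130:190,280:345],(520,480),interpolation=0); b=cv2.resize(e['pixels'][155:215,390:430],(280,420),interpolation=2)
c=np.zeros((480,800,3),np.uint8); c[:,:520]=a; c[:420,520:]=b; cv2.imwrite('pics/s4c.png',c)
E
```

```text
t 6.75 at [ 0.4785 -0.2795  0.1209] w 0.0523 gf 14.999961338471621 f [ 0.8 -0.2 -0.4] shift [-0.0005  0.0005  0.0389] turn [0.     0.0001 0.003 ] j [ 0.57  0.44 -0.19  1.94  0.12  0.77 -1.26]
```

View pics/s4c.png

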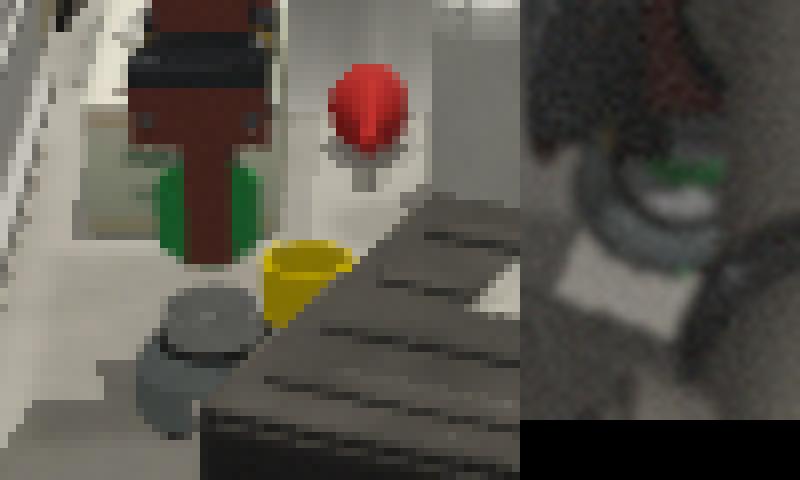

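The side crop shows the green cup (centre ≈211) lined up with the pan mouth (≈213). I'll lower it slowly.

{"method": "carry_out", "body": {"rows": [[[0,0,0.006],[0,0,0]],[[0,0,0.012],[0,0,0]],[[0,0,0.018],[0,0,0]],[[0,0,0.024],[0,0,0]],[[0,0,0.03],[0,0,0]],[[0,0,0.034],[0,0,0]],[[0,0,0.037],[0,0,0]],[[0,0,0.038],[0,0,0]],[[0,0,0.038],[0,0,0]]]}}

```text
clock: 7.75
eef_pos: [0.4782, -0.2835, 0.083]
tcp_rot: [0.002, 1.0, -0.001, 0.001]
contact_force: [-0.5, -6.2, 2.4]
width: 0.0528
grasp_force: 15.0
```

{"method": "carry_out", "body": {"rows": [[[0,0.005,0],[0,0,0]],[[0,0.005,0.0],[0,0,0]],[[0,0.005,0.001],[0,0,0]],[[0,0.005,0.001],[0,0,0]]]}}

```text
clock: 8.15
eef_pos: [0.4776, -0.2865, 0.0818]
tcp_rot: [0.001, 1.0, -0.0, -0.0]
contact_force: [-1.8, -0.0, 5.2]
width: 0.0522
grasp_force: 15.0
```

{"method": "carry_out", "body": {"rows": [[[0,0,0],[0,0,0]],[[0,0,0],[0,0,0]],[[0,0,0],[0,0,0]],[[0,0,0],[0,0,0]],[[0,0,-0.04],[0,0,0]],[[0,0,-0.08],[0,0,0]],[[0,0,-0.13],[0,0,0]],[[0,0,-0.13],[0,0,0]]], "hand": 0.25}}

```text
clock: 8.95
eef_pos: [0.4814, -0.2883, 0.2182]
tcp_rot: [0.003, 1.0, -0.0, 0.006]
contact_force: [0.6, -1.0, 0.2]
width: 0.066
grasp_force: 0.0
```

```bash
python3 - <<'E'
from h import *
mv([.4335,-.388,.12],90)
d=snap('side','s5.png'); e=snap('top','t5.png')
print(blob(d['pixels'],'green',(306,160),14), proj(d,[.478,-.285,.092]),proj(d,[.478,-.285,.06]),blob(d['pixels'],'yellow',(318,165),14))
E
```

```text
t 8.95 at [ 0.4814 -0.2883  0.2182] w 0.066 gf 0.0 f [ 0.6 -1.   0.2] shift [-0.049   0.0991  0.0983] turn [ 0.014  -0.0034 -1.5712] j [ 0.59  0.32 -0.2   1.86  0.08  0.96 -1.22]
(306.0909118652344, 164.0, 7.135741710662842, 132) [306.32324074 159.76371637] [306.54259575 166.97528137] (318.10784912109375, 165.46078491210938, 6.833444595336914, 84)
```

{"method": "carry_out", "body": {"rows": [[[-0.048,0.102,0],[0,0,-1.571]],[[-0.048,0.102,0],[0,0,-1.571]],[[-0.048,0.102,0],[0,0,-1.571]],[[-0.048,0.102,0],[0,0,-1.571]],[[-0.048,0.102,0],[0,0,-1.571]],[[-0.048,0.102,0],[0,0,-1.571]],[[-0.048,0.102,0],[0,0,-1.571]],[[-0.048,0.102,0],[0,0,-1.571]],[[-0.048,0.102,0],[0,0,-1.571]],[[-0.048,0.102,0],[0,0,-1.571]]], "hand": 0}}

```text
clock: 10.05
eef_pos: [0.4288, -0.3879, 0.2093]
tcp_rot: [-0.001, 0.736, 0.677, -0.0]
contact_force: [0.0, 1.1, 1.0]
width: 0.0877
grasp_force: 0.0
```

```bash
python3 -c "
from h import *
mv([.4335,-.391,.10],90)"
```

```text
t 10.05 at [ 0.4288 -0.3879  0.2093] w 0.0877 gf 0.0 f [0.  1.1 1. ] shift [-0.0028  0.0052  0.1093] turn [-0.0021 -0.0011 -0.0831] j [ 0.98  0.39 -0.44  1.8   0.2   0.99  0.37]
```

{"method": "carry_out", "body": {"rows": [[[-0.003,0.005,0.04],[0,0,-0.083]],[[-0.003,0.005,0.08],[0,0,-0.083]],[[-0.003,0.005,0.11],[0,0,-0.083]],[[-0.003,0.005,0.11],[0,0,-0.083]],[[-0.003,0.005,0.11],[0,0,-0.083]]]}}

```text
clock: 10.55
eef_pos: [0.434, -0.3915, 0.1007]
tcp_rot: [-0.001, 0.709, 0.705, -0.0]
contact_force: [0.2, 0.3, 1.8]
width: 0.0879
grasp_force: 0.0
```

```bash
python3 - <<'E'
from h import *
mv([.4335,-.391,.031],90)
d=snap('side','s6.png'); e=snap('top','t6.png')
a=cv2.resize(d['pixels'][130:190,285:345],(480,480),interpolation=0); b=cv2.resize(e['pixels'][155:225,405:465],(320,373),interpolation=2)
c=np.zeros((480,800,3),np.uint8); c[:,:480]=a; c[:373,480:]=b; cv2.imwrite('pics/s6c.png',c)
X=ctrl.get_obs()['eef_pos']; print(proj(e,X),proj(e,X-[0,0,.022]))
E
```

```text
t 10.55 at [ 0.434  -0.3915  0.1007] w 0.0879 gf 0.0 f [0.2 0.3 1.8] shift [ 0.0005 -0.0004  0.0697] turn [-0.0013 -0.0007 -0.0062] j [ 0.95  0.54 -0.42  1.87  0.29  0.79  0.37]
[451.75729056 186.03444037] [449.86244322 187.69669472]
```

View pics/s6c.png

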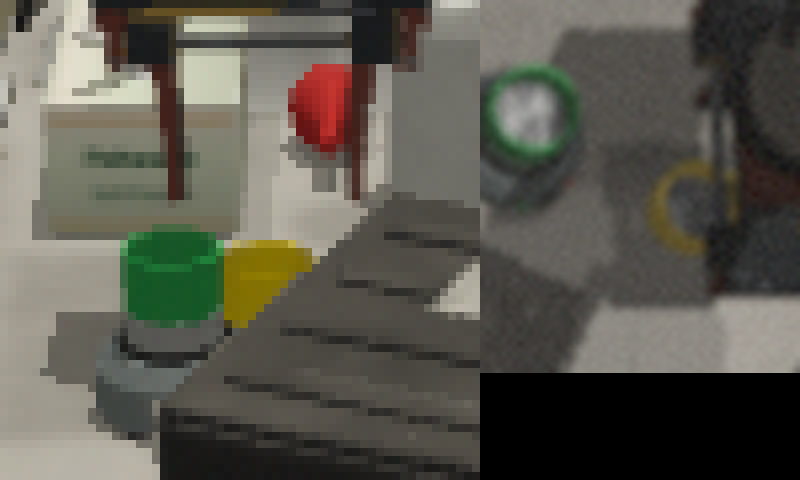

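Side: green is seated upright on the pan, and the fingers (175 and 358) straddle yellow (≈268). Next I'll check the top camera's bias using green.

```bash
python3 - <<'E'
from h import *
e=np.load('pics/t6.png.npz'); b=blob(e['pixels'],'green',(414,175),14); print(b,ray(e,b[0],b[1],.092),ray(e,413.6,175.1,.092))
b=blob(e['pixels'],'yellow',(444,193),13); print(b)
E
```

```text
(414.362060546875, 175.7413787841797, 9.024479866027832, 95) [ 0.47198074 -0.28299791  0.092     ] [ 0.47404941 -0.28076432  0.092     ]
(445.19232177734375, 192.8076934814453, 9.730948448181152, 128)
```

{"method": "carry_out", "body": {"rows": [[[0,0,0.03],[0,0,0]],[[0,0,0.055],[0,0,0]],[[0,0,0.07],[0,0,0]],[[0,0,0.07],[0,0,0]],[[0,0,0.07],[0,0,0]]]}}

```text
clock: 11.15
eef_pos: [0.4353, -0.3928, 0.0328]
tcp_rot: [0.002, 0.709, 0.705, -0.0]
contact_force: [0.3, 0.0, 0.9]
width: 0.0877
grasp_force: 0.0
```

{"method": "carry_out", "body": {"rows": [[[0,0,0],[0,0,0]],[[0,0,0],[0,0,0]],[[0,0,0],[0,0,0]],[[0,0,0],[0,0,0]],[[0,0,0],[0,0,0]],[[0,0,0],[0,0,0]],[[0,0,0],[0,0,0]],[[0,0,0],[0,0,0]]], "hand": 1, "squeeze": 15}}

```text
clock: 11.95
eef_pos: [0.4346, -0.3925, 0.0318]
tcp_rot: [0.001, 0.709, 0.705, -0.0]
contact_force: [-1.1, 0.5, 2.8]
width: 0.0521
grasp_force: 15.0
```

{"method": "carry_out", "body": {"rows": [[[0,0,-0.03],[0,0,0]],[[0,0,-0.075],[0,0,0]],[[0,0,-0.12],[0,0,0]],[[0,0,-0.16],[0,0,0]],[[0,0,-0.16],[0,0,0]]]}}

```text
clock: 12.45
eef_pos: [0.4374, -0.3939, 0.1974]
tcp_rot: [0.006, 0.709, 0.705, 0.0]
contact_force: [1.2, -0.3, -0.7]
width: 0.0519
grasp_force: 15.0
```

```bash
python3 -c "
from h import *
mv([.4776,-.286,.15],90)"
```

```text
t 12.45 at [ 0.4374 -0.3939  0.1974] w 0.0519 gf 14.999912101775408 f [ 1.2 -0.3 -0.7] shift [0.1085 0.0391 0.0468] turn [ 0.0083  0.0079 -0.0067] j [ 0.98  0.42 -0.46  1.8   0.22  0.96  0.42]
```

{"method": "carry_out", "body": {"rows": [[[0.045,0.018,0],[0,0,0]],[[0.085,0.034,0],[0,0,0]],[[0.107,0.0425,0],[0,0,0]],[[0.107,0.0425,0.02],[0,0,0]],[[0.107,0.0425,0.041],[0,0,0]],[[0.107,0.0425,0.041],[0,0,0]],[[0.107,0.0425,0.041],[0,0,0]],[[0.107,0.0425,0.041],[0,0,0]]]}}

```text
clock: 13.25
eef_pos: [0.4781, -0.2858, 0.1511]
tcp_rot: [0.001, 0.71, 0.705, -0.0]
contact_force: [-0.0, 0.1, -1.0]
width: 0.0516
grasp_force: 15.0
```

```bash
python3 - <<'E'
from h import *
mv([.4776,-.286,.116],90)
d=snap('side','s7.png'); p=d['pixels']
print(blob(p,'yellow',(306,148),14),blob(p,'green',(306,163),14))
X=np.array([.4776,-.286,0]); print(proj(d,X+[0,0,.12+.02]),proj(d,X+[0,0,.072]))
E
```

```text
t 13.25 at [ 0.4781 -0.2858  0.1511] w 0.0516 gf 14.999805162660778 f [-0.   0.1 -1. ] shift [-0.0001 -0.0005  0.0351] turn [ 0.0014  0.0018 -0.007 ] j [ 0.81  0.44 -0.48  1.9   0.26  0.86  0.19]
(305.5, 148.5, 7.905794143676758, 165) (306.1000061035156, 164.10000610351562, 7.072582244873047, 137)
[306.09774264 148.56751503] [306.57037174 164.18902213]
```

Aligned in both. Lowering slowly.

{"method": "carry_out", "body": {"rows": [[[0,0,0.006],[0,0,0]],[[0,0,0.012],[0,0,0]],[[0,0,0.018],[0,0,0]],[[0,0,0.024],[0,0,0]],[[0,0,0.029],[0,0,0]],[[0,0,0.033],[0,0,0]],[[0,0,0.035],[0,0,0]],[[0,0,0.035],[0,0,0]],[[0,0,0.035],[0,0,0]]]}}

```text
clock: 14.2
eef_pos: [0.4776, -0.2855, 0.1158]
tcp_rot: [0.001, 0.709, 0.705, -0.0]
contact_force: [-3.3, 1.0, 4.3]
width: 0.0521
grasp_force: 15.0
```

{"method": "carry_out", "body": {"rows": [[[0,0,0],[0,0,0]],[[0,0,0],[0,0,0]],[[0,0,0],[0,0,0]],[[0,0,0],[0,0,0]],[[0,0,-0.03],[0,0,0]],[[0,0,-0.07],[0,0,0]],[[0,0,-0.11],[0,0,0]],[[0,0,-0.15],[0,0,0]],[[0,0,-0.15],[0,0,0]]], "hand": 0.25}}

```text
clock: 15.1
eef_pos: [0.4806, -0.2863, 0.2713]
tcp_rot: [0.006, 0.709, 0.705, 0.001]
contact_force: [1.1, -1.3, 0.2]
width: 0.0659
grasp_force: 0.0
```

```bash
python3 - <<'E'
from h import *
mv([.49,.0,.26],180)
d=snap('side','s8.png'); p=d['pixels']
print(blob(p,'yellow',(306,155),14),blob(p,'green',(306,163),14))
X=np.array([.4776,-.286,0]); print(proj(d,X+[0,0,.106]),proj(d,X+[0,0,.072]))
E
```

```text
t 15.1 at [ 0.4806 -0.2863  0.2713] w 0.0659 gf 0.0 f [ 1.1 -1.3  0.2] shift [0.2864 0.0074 0.0095] turn [ 0.0023  0.0124 -1.5775] j [ 0.85  0.3  -0.52  1.78  0.17  1.09  0.26]
(306.5, 156.5, 7.382511615753174, 152) (306.0, 165.0, 6.708303928375244, 86)
[306.33668641 156.46517056] [306.57037174 164.18902213]
```

{"method": "carry_out", "body": {"rows": [[[0.4,0,0],[0,0,-1.571]],[[0.4,0,0],[0,0,-1.571]],[[0.4,0,0],[0,0,-1.571]],[[0.4,0,0],[0,0,-1.571]],[[0.4,0,0],[0,0,-1.571]],[[0.4,0,0],[0,0,-1.571]],[[0.4,0,0],[0,0,-1.571]],[[0.4,0,0],[0,0,-1.571]],[[0.4,0,0],[0,0,-1.571]],[[0.4,0,0],[0,0,-1.571]]], "hand": 0}}

```text
clock: 16.15
eef_pos: [0.4791, 0.1167, 0.2636]
tcp_rot: [-0.001, 0.033, 0.999, -0.0]
contact_force: [-0.4, -1.3, 0.2]
width: 0.0877
grasp_force: 0.0
```

```bash
python3 -c "
from h import *
mv([.46,.339,.10],180)"
```

```text
t 16.15 at [0.4791 0.1167 0.2636] w 0.0877 gf 0.0 f [-0.4 -1.3  0.2] shift [0.0336 0.2207 0.1634] turn [-0.0009 -0.0014 -0.0664] j [ 0.48  0.3  -1.    1.91  0.28  1.09  0.88]
```

{"method": "carry_out", "body": {"rows": [[[0.034,0.221,0.0],[0,0,-0.066]],[[0.034,0.221,0.0],[0,0,-0.066]],[[0.034,0.221,0],[0,0,-0.066]],[[0.034,0.221,0],[0,0,-0.066]],[[0.034,0.221,0.04],[0,0,-0.066]],[[0.034,0.221,0.08],[0,0,-0.066]],[[0.034,0.221,0.12],[0,0,-0.066]],[[0.034,0.221,0.163],[0,0,-0.066]],[[0.034,0.221,0.163],[0,0,-0.066]],[[0.034,0.221,0.163],[0,0,-0.066]]]}}

```text
clock: 17.15
eef_pos: [0.4627, 0.3372, 0.101]
tcp_rot: [-0.001, 0.005, 1.0, -0.001]
contact_force: [0.3, 0.5, 0.5]
width: 0.088
grasp_force: 0.0
```

```bash
python3 - <<'E'
from h import *
mv([.46,.339,.031],180)
d=snap('side','s9.png'); e=snap('top','t9.png')
a=cv2.resize(d['pixels'][220:310,255:355],(500,450),interpolation=2); b=cv2.resize(e['pixels'][160:230,180:240],(300,350),interpolation=2)
c=np.zeros((450,800,3),np.uint8); c[:,:500]=a; c[:350,500:]=b; cv2.imwrite('pics/s9c.png',c)
X=ctrl.get_obs()['eef_pos']; print(proj(d,X),blob(d['pixels'],'red',(303,279),14))
E
```

```text
t 17.15 at [0.4627 0.3372 0.101 ] w 0.088 gf 0.0 f [0.3 0.5 0.5] shift [0.0026 0.0019 0.07  ] turn [-0.0024 -0.0019 -0.0107] j [-0.1   0.64 -0.85  1.88  0.61  0.91  0.31]
[299.7718803  252.45147886] (302.0, 276.5, 13.463011741638184, 396)
```

View pics/s9c.png

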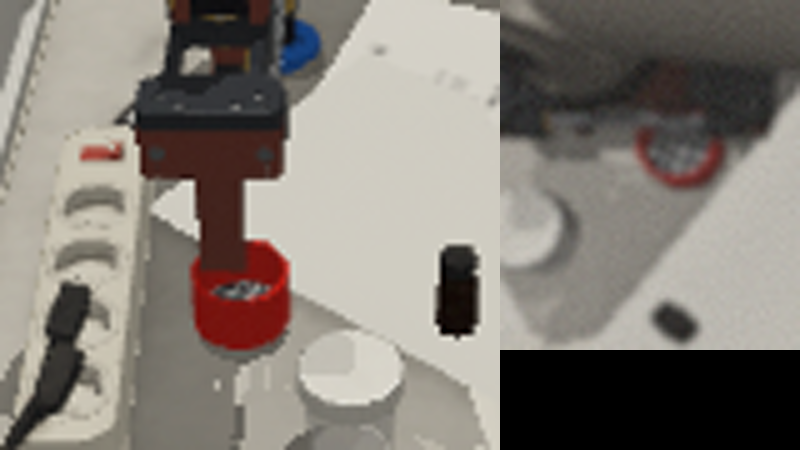

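The near finger is at 221 and red at 241 in the crop. With parallax removed, red is at x≈0.460, so I shift 3 mm and descend. Pot and vial are clear.

{"method": "carry_out", "body": {"rows": [[[0.003,0.002,0.025],[0,0,-0.01]],[[0.003,0.002,0.05],[0,0,-0.01]],[[0.003,0.002,0.07],[0,0,-0.01]],[[0.003,0.002,0.07],[0,0,-0.01]],[[0.003,0.002,0.07],[0,0,-0.01]]]}}

```text
clock: 17.75
eef_pos: [0.4616, 0.3401, 0.0334]
tcp_rot: [0.001, 0.001, 1.0, 0.0]
contact_force: [0.3, 0.2, -0.4]
width: 0.0879
grasp_force: 0.0
```

{"method": "carry_out", "body": {"rows": [[[0,0,0],[0,0,0]],[[0,0,0],[0,0,0]],[[0,0,0],[0,0,0]],[[0,0,0],[0,0,0]],[[0,0,0],[0,0,0]],[[0,0,0],[0,0,0]],[[0,0,0],[0,0,0]],[[0,0,0],[0,0,0]]], "hand": 1, "squeeze": 15}}

```text
clock: 18.55
eef_pos: [0.4608, 0.3395, 0.0318]
tcp_rot: [0.0, 0.001, 1.0, -0.001]
contact_force: [-0.5, -0.7, 3.0]
width: 0.0512
grasp_force: 15.0
```

{"method": "carry_out", "body": {"rows": [[[0,0,-0.03],[0,0,0]],[[0,0,-0.075],[0,0,0]],[[0,0,-0.12],[0,0,0]],[[0,0,-0.17],[0,0,0]],[[-0.02,-0.05,-0.22],[0,0,0]],[[-0.02,-0.1,-0.25],[0,0,0]],[[-0.02,-0.15,-0.25],[0,0,0]],[[-0.02,-0.2,-0.25],[0,0,0]],[[-0.02,-0.25,-0.25],[0,0,0]],[[-0.02,-0.29,-0.25],[0,0,0]]]}}

```text
clock: 19.55
eef_pos: [0.4795, 0.064, 0.2817]
tcp_rot: [0.0, 0.001, 1.0, -0.001]
contact_force: [1.5, -0.2, -1.2]
width: 0.0513
grasp_force: 15.0
```

```bash
python3 -c "
from h import *
mv([.4776,-.286,.19],180)"
```

```text
t 19.55 at [0.4795 0.064  0.2817] w 0.0513 gf 15.00139266718179 f [ 1.5 -0.2 -1.2] shift [ 0.0015 -0.3498  0.0925] turn [-0.0022  0.0007 -0.0015] j [ 0.64  0.26 -1.04  1.9   0.25  1.12  1.07]
```

{"method": "carry_out", "body": {"rows": [[[0.003,-0.05,0],[0,0,0]],[[0.003,-0.1,0],[0,0,0]],[[0.003,-0.15,0],[0,0,0]],[[0.003,-0.2,0],[0,0,0]],[[0.003,-0.25,0],[0,0,0]],[[0.003,-0.3,0.03],[0,0,0]],[[0.003,-0.335,0.06],[0,0,0]],[[0.003,-0.335,0.09],[0,0,0]],[[0.003,-0.335,0.09],[0,0,0]],[[0.003,-0.335,0.09],[0,0,0]]]}}

```text
clock: 20.55
eef_pos: [0.4767, -0.2677, 0.1925]
tcp_rot: [-0.0, 0.0, 1.0, -0.0]
contact_force: [-0.3, 0.6, -0.6]
width: 0.051
grasp_force: 15.0
```

```bash
python3 - <<'E'
from h import *
mv([.4776,-.286,.148],180)
d=snap('side','s10.png'); p=d['pixels']
print(blob(p,'red',(306,140),12),blob(p,'yellow',(306,155),14))
X=np.array([.4776,-.286,0]); print(proj(d,X+[0,0,.19-.032+.02]),proj(d,X+[0,0,.106]))
E
```

```text
t 20.55 at [ 0.4767 -0.2677  0.1925] w 0.051 gf 14.99973664060235 f [-0.3  0.6 -0.6] shift [-0.0009 -0.0183  0.0445] turn [-0.     -0.0002 -0.    ] j [ 1.05  0.45 -0.83  1.87  0.39  0.99  1.62]
(304.0, 136.76315307617188, 11.865723609924316, 234) (306.3333435058594, 156.5, 7.236189842224121, 151)
[305.82424398 139.52773905] [306.33668641 156.46517056]
```

{"method": "carry_out", "body": {"rows": [[[-0.001,-0.018,0],[0,0,0]],[[-0.001,-0.018,0],[0,0,0]],[[-0.001,-0.018,0.01],[0,0,0]],[[-0.001,-0.018,0.015],[0,0,0]],[[-0.001,-0.018,0.015],[0,0,0]],[[-0.001,-0.018,0.015],[0,0,0]]]}}

```text
clock: 21.2
eef_pos: [0.4776, -0.2864, 0.1771]
tcp_rot: [0.0, 0.0, 1.0, -0.001]
contact_force: [0.2, 0.7, 0.4]
width: 0.051
grasp_force: 15.0
```

```bash
python3 - <<'E'
from h import *
mv([.4776,-.286,.148],180)
d=snap('side','s11.png'); p=d['pixels']
print(blob(p,'red',(306,144),10),blob(p,'yellow',(306,155),14))
c=np.array(p[115:180,270:345]); cv2.imwrite('pics/s11c.png',cv2.resize(c,None,fx=7,fy=7,interpolation=0))
E
```

```text
t 21.2 at [ 0.4776 -0.2864  0.1771] w 0.051 gf 14.999661964830011 f [0.2 0.7 0.4] shift [-0.      0.0005  0.0291] turn [-0.0011  0.0001 -0.0007] j [ 1.05  0.48 -0.81  1.87  0.42  0.97  1.63]
(306.2794189453125, 141.60293579101562, 8.280153274536133, 175) (306.3333435058594, 156.5, 7.236189842224121, 151)
```

View pics/s11c.png

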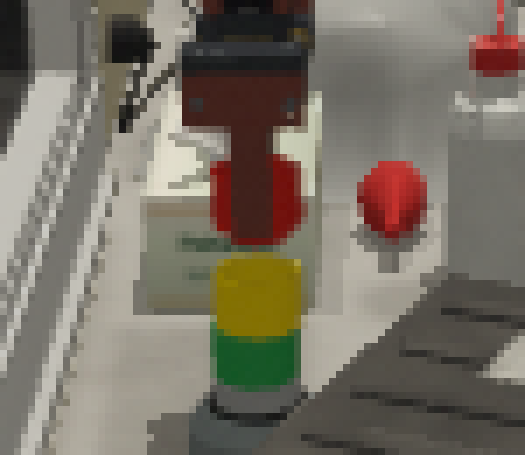

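The red cup (centre ≈257) is directly above the seated yellow/green stack (≈256). Lowering.

{"method": "carry_out", "body": {"rows": [[[0,0,0.006],[0,0,0]],[[0,0,0.012],[0,0,0]],[[0,0,0.018],[0,0,0]],[[0,0,0.023],[0,0,0]],[[0,0,0.027],[0,0,0]],[[0,0,0.029],[0,0,0]],[[0,0,0.029],[0,0,0]],[[0,0,0.029],[0,0,0]]]}}

```text
clock: 22.05
eef_pos: [0.4778, -0.287, 0.1485]
tcp_rot: [0.0, 0.001, 1.0, -0.001]
contact_force: [-0.2, 0.2, -0.4]
width: 0.0509
grasp_force: 15.0
```

{"method": "carry_out", "body": {"rows": [[[0,0,0.001],[0,0,0]],[[0,0,0.001],[0,0,0]]]}}

```text
clock: 22.25
eef_pos: [0.4779, -0.287, 0.1478]
tcp_rot: [0.001, 0.001, 1.0, -0.001]
contact_force: [-0.6, 1.8, 2.1]
width: 0.0508
grasp_force: 15.0
```

{"method": "carry_out", "body": {"rows": [[[0,0,0],[0,0,0]],[[0,0,0],[0,0,0]],[[0,0,0],[0,0,0]],[[0,0,0],[0,0,0]],[[0,0,-0.03],[0,0,0]],[[0,0,-0.07],[0,0,0]],[[0,0,-0.11],[0,0,0]],[[0,0,-0.13],[0,0,0]],[[0,0,-0.13],[0,0,0]]], "hand": 0.25}}

```text
clock: 23.15
eef_pos: [0.4793, -0.2872, 0.2806]
tcp_rot: [0.003, 0.001, 1.0, -0.002]
contact_force: [0.3, 0.2, -1.2]
width: 0.0657
grasp_force: 0.0
```

```bash
python3 - <<'E'
from h import *
mv([.4482,.088,.28],180)
d=snap('side','s12.png'); p=d['pixels']
print(blob(p,'red',(306,148),10),blob(p,'yellow',(306,155),14))
X=np.array([.4776,-.286,0]); print(proj(d,X+[0,0,.14]),proj(d,X+[0,0,.106]))
E
```

```text
t 23.15 at [ 0.4793 -0.2872  0.2806] w 0.0657 gf 0.0 f [ 0.3  0.2 -1.2] shift [ 0.0317  0.3751 -0.0014] turn [-0.0048  0.0055 -0.0016] j [ 1.11  0.37 -0.87  1.76  0.31  1.15  1.72]
(306.21429443359375, 148.7857208251953, 7.508602142333984, 149) (306.5, 157.0, 7.159010887145996, 98)
[306.09774264 148.56751503] [306.33668641 156.46517056]
```

{"method": "carry_out", "body": {"rows": [[[0.0,0.2,0],[0,0,0]],[[0,0.2,0],[0,0,0]],[[0,0.2,0],[0,0,0]],[[0,0.2,0],[0,0,0]],[[0.031,0.375,0],[0,0,0]],[[0.031,0.375,0],[0,0,0]],[[0.031,0.375,0],[0,0,0]],[[0.031,0.375,0],[0,0,0]],[[0.031,0.375,0],[0,0,0]],[[0.031,0.375,0],[0,0,0]]]}}

```text
clock: 24.2
eef_pos: [0.4465, 0.088, 0.2757]
tcp_rot: [-0.001, 0.0, 1.0, -0.001]
contact_force: [0.1, 0.1, -0.0]
width: 0.0657
grasp_force: 0.0
```

```bash
python3 -c "
from h import *
mv([.4482,.088,.075],180)"
```

```text
t 24.2 at [0.4465 0.088  0.2757] w 0.0657 gf 0.0 f [ 0.1  0.1 -0. ] shift [-0.002   0.0004  0.2007] turn [-0.0019 -0.0013 -0.0001] j [ 0.64  0.21 -1.08  1.97  0.21  1.08  1.04]
```

{"method": "carry_out", "body": {"rows": [[[-0.002,0,0.05],[0,0,0]],[[-0.002,0,0.1],[0,0,0]],[[-0.002,0,0.15],[0,0,0]],[[-0.002,0,0.19],[0,0,0]],[[-0.002,0,0.2],[0,0,0]],[[-0.002,0,0.2],[0,0,0]],[[-0.002,0,0.2],[0,0,0]]]}}

```text
clock: 24.9
eef_pos: [0.4504, 0.0878, 0.078]
tcp_rot: [0.001, 0.001, 1.0, -0.001]
contact_force: [-0.1, -0.1, 0.3]
width: 0.0659
grasp_force: 0.0
```

```bash
python3 - <<'E'
from h import *
mv([.4482,.088,.034],180)
d=snap('side','s13.png'); e=snap('top','t13.png')
a=cv2.resize(d['pixels'][180:250,270:350],(480,420),interpolation=2); b=cv2.resize(e['pixels'][165:225,265:325],(300,300),interpolation=2)
c=np.zeros((420,800,3),np.uint8); c[:,:480]=a; c[:300,480:780]=b; cv2.imwrite('pics/s13c.png',c)
print(blob(d['pixels'],'blue',(311,228),12), proj(d,ctrl.get_obs()['eef_pos']))
E
```

```text
t 24.9 at [0.4504 0.0878 0.078 ] w 0.0659 gf 0.0 f [-0.1 -0.1  0.3] shift [0.0023 0.0003 0.044 ] turn [-0.0013  0.0023 -0.0025] j [ 0.37  0.52 -0.85  2.15  0.6   0.72  0.68]
(310.5, 228.0, 7.762187480926514, 120) [309.34679569 209.97361173]
```

View pics/s13c.png

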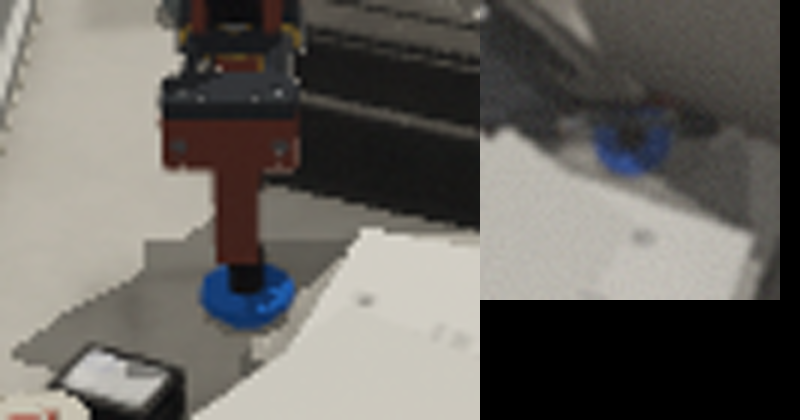

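The finger is at 239 against knob and disc at 247, so the lid is about 3 mm nearer in x. I'll shift and go to TCP 0.041, with the tips just above the disc.

{"method": "carry_out", "body": {"rows": [[[0.003,0,0.015],[0,0,0]],[[0.003,0,0.028],[0,0,0]],[[0.003,0,0.036],[0,0,0]],[[0.003,0,0.036],[0,0,0]],[[0.003,0,0.036],[0,0,0]]]}}

```text
clock: 25.5
eef_pos: [0.4469, 0.0881, 0.0415]
tcp_rot: [0.001, 0.001, 1.0, -0.001]
contact_force: [-0.5, 0.8, -0.0]
width: 0.0656
grasp_force: 0.0
```

{"method": "carry_out", "body": {"rows": [[[0,0,0],[0,0,0]],[[0,0,0],[0,0,0]],[[0,0,0],[0,0,0]],[[0,0,0],[0,0,0]],[[0,0,0],[0,0,0]],[[0,0,0],[0,0,0]],[[0,0,0],[0,0,0]],[[0,0,0],[0,0,0]],[[0,0,0],[0,0,0]]], "hand": 1, "squeeze": 20}}

```text
clock: 26.4
eef_pos: [0.4463, 0.0879, 0.0407]
tcp_rot: [0.0, 0.001, 1.0, -0.001]
contact_force: [-0.1, -0.4, -0.5]
width: 0.0195
grasp_force: 20.0
```

{"method": "carry_out", "body": {"rows": [[[0,0,-0.03],[0,0,0]],[[0,0,-0.075],[0,0,0]],[[0,0,-0.12],[0,0,0]],[[0,0,-0.165],[0,0,0]],[[-0.015,0,-0.21],[0,0,0]],[[-0.031,-0.03,-0.23],[0,0,0]],[[-0.031,-0.08,-0.23],[0,0,0]],[[-0.031,-0.13,-0.23],[0,0,0]],[[-0.031,-0.18,-0.23],[0,0,0]],[[-0.031,-0.23,-0.23],[0,0,0]]]}}

```text
clock: 27.4
eef_pos: [0.4762, -0.1438, 0.2713]
tcp_rot: [0.0, 0.001, 1.0, -0.001]
contact_force: [1.1, -0.3, -0.1]
width: 0.0196
grasp_force: 20.0
```

{"method": "carry_out", "body": {"rows": [[[0,-0.05,0],[0,0,0]],[[0,-0.1,0],[0,0,0]],[[0,-0.14,0],[0,0,0]],[[0,-0.14,0],[0,0,0]],[[0,-0.14,0],[0,0,0]],[[0,-0.14,0],[0,0,0]]]}}

```text
clock: 28.0
eef_pos: [0.4768, -0.2801, 0.2713]
tcp_rot: [0.0, -0.0, 1.0, -0.0]
contact_force: [-0.1, 0.2, -1.2]
width: 0.0196
grasp_force: 20.0
```

```bash
python3 -c "
from h import *
mv([.4776,-.2865,.215],180)"
```

```text
t 28.0 at [ 0.4768 -0.2801  0.2713] w 0.0196 gf 20.000141231498105 f [-0.1  0.2 -1.2] shift [-0.0008 -0.0063  0.0563] turn [-0.0009  0.0005  0.0007] j [ 1.13  0.38 -0.9   1.77  0.33  1.14  1.7 ]
```

{"method": "carry_out", "body": {"rows": [[[-0.001,-0.006,0.02],[0,0,0]],[[-0.001,-0.006,0.04],[0,0,0]],[[-0.001,-0.006,0.055],[0,0,0]],[[-0.001,-0.006,0.055],[0,0,0]],[[-0.001,-0.006,0.055],[0,0,0]]]}}

```text
clock: 28.5
eef_pos: [0.478, -0.2869, 0.2167]
tcp_rot: [0.0, -0.0, 1.0, -0.001]
contact_force: [0.4, -0.5, -1.2]
width: 0.0194
grasp_force: 20.0
```

```bash
python3 - <<'E'
from h import *
mv([.4776,-.2865,.189],180)
d=snap('side','s14.png'); p=d['pixels']
print(blob(p,'blue',(306,137),12),blob(p,'red',(306,148),10))
E
```

```text
t 28.5 at [ 0.478  -0.2869  0.2167] w 0.0194 gf 19.999896650636515 f [ 0.4 -0.5 -1.2] shift [0.0004 0.0005 0.0277] turn [-0.0013  0.0008  0.0002] j [ 1.1   0.45 -0.87  1.83  0.39  1.05  1.66]
(305.0, 138.0, 6.082862854003906, 57) (306.21429443359375, 148.7857208251953, 7.508602142333984, 149)
```

{"method": "carry_out", "body": {"rows": [[[0.001,0,0.005],[0,0,0]],[[0.001,0,0.01],[0,0,0]],[[0.001,0,0.015],[0,0,0]],[[0.001,0,0.02],[0,0,0]],[[0.001,0,0.024],[0,0,0]],[[0.001,0,0.027],[0,0,0]],[[0.001,0,0.028],[0,0,0]],[[0.001,0,0.028],[0,0,0]]]}}

```text
clock: 29.35
eef_pos: [0.4769, -0.2879, 0.1887]
tcp_rot: [0.0, 0.001, 1.0, -0.001]
contact_force: [-1.4, 0.9, 2.9]
width: 0.0195
grasp_force: 20.0
```

Seated height reached with light contact. I'll release and retreat, opening only to about 45 mm.

{"method": "carry_out", "body": {"rows": [[[0,0,0],[0,0,0]],[[0,0,0],[0,0,0]],[[0,0,0],[0,0,0]],[[0,0,0],[0,0,0]],[[0,0,-0.02],[0,0,0]],[[0,0,-0.05],[0,0,0]],[[0,0.03,-0.09],[0,0,0]],[[0,0.08,-0.1],[0,0,0]],[[0,0.13,-0.1],[0,0,0]],[[0,0.2,-0.1],[0,0,0]]], "hand": 0.5}}

```text
clock: 30.35
eef_pos: [0.4768, -0.1071, 0.2887]
tcp_rot: [0.001, 0.001, 1.0, -0.001]
contact_force: [1.5, 0.5, 1.2]
width: 0.0443
grasp_force: 0.0
```

{"method": "carry_out", "body": {"rows": [[[0,0.1,0],[0,0,0]],[[0,0.1,0],[0,0,0]],[[0,0.1,0],[0,0,0]],[[0,0.1,0],[0,0,0]],[[0,0.1,0],[0,0,0]],[[0,0.1,0],[0,0,0]]]}}

```text
clock: 30.95
eef_pos: [0.477, -0.0104, 0.2877]
tcp_rot: [0.0, 0.002, 1.0, -0.001]
contact_force: [-0.2, 0.3, -0.8]
width: 0.0436
grasp_force: 0.0
```

```bash
python3 - <<'E'
from h import *
d=snap('side','s15.png'); e=snap('top','t15.png')
a=cv2.resize(d['pixels'][115:185,275:345],(420,420),interpolation=0); b=cv2.resize(e['pixels'][155:255,170:280],(374,340),interpolation=2)
c=np.zeros((420,800,3),np.uint8); c[:,:420]=a; c[:340,420:794]=b; cv2.imwrite('pics/s15c.png',c)
print(ctrl.get_obs()['eef_pos'],ctrl.get_obs()['width'],blob(d['pixels'],'blue',(306,143),9),proj(d,[.4776,-.2865,.16]))
E
```

```text
[ 0.47700839 -0.01008571  0.28772906] 0.043864133552290865 (308.0, 145.0, 4.472236156463623, 40) [305.96084327 143.79346594]
```

View pics/s15c.png

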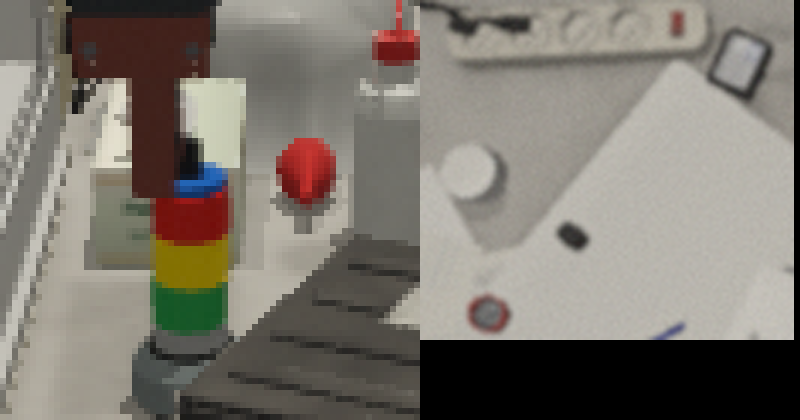

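Green, yellow, red and the blue lid stand straight and home. Pot, vial and box have not moved, and the gripper (in front of the stack in this view) is 0.28 m away. Handing in.

```bash
python3 -c "
from cell import job_done
print(job_done())"
```

```text
the job is handed in; nothing more can be done
None
```

The sieve stack is assembled on the shaker in the order asked (green, yellow, red, blue lid), looks upright and home in the last picture, and was handed in at about 31 s with the pot, vial and box where they were; no verdict came back.

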